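# Stamp the stock card and cover it again

## Robot

A 6-joint arm with a two-finger parallel gripper is mounted at the origin on a cart in front of the work surface, level with it; the furniture and walls round the work are solid. World frame = base frame: x ahead of the robot, y to its left, z up, the work surface at z = 0. Lengths are in mm, angles in rad, forces in N, time in s.
With the tool pointing down it reaches from about 250 to 800 mm from the base axis. Payload 8.5 kg.
Tool frame: the origin (TCP) lies midway between the tips of the shut fingers; the grasp point (between the pads) lies ctrl.tcp_to_grasp behind it (ctrl.tcp_to_grasp is the distance from the TCP to the grasp point, in mm); z points along the fingers, y is the line along which they close (so a half turn about z gives the same grasp; the last joint's range is limited). The gripper opens to 85 mm and grips with 20 to 120 N. Pads are 22 mm wide; open, the fingers measure 114 mm over their backs; the gripper's body (76 mm by 85 mm) begins 54 mm behind the grasp point. The pads swing forward as they close: fully open they stand 13 mm farther back than shut.
Start: joints at [0, 0.238, -0.013, 1.319, 0, 1.571], TCP at [524.956, -0, 231.276] pointing down, gripper open.
Joint ranges: [-2.66, 2.66], [-1.03, 1.9], [-1.14, 1.46], [-1.82, 2.27], [-1.45, 1.34], [-3.14, 3.14]. Speed limits (rad/s): [2.22, 2.22, 2.79, 3.14, 3.14, 3.14].

## Interface

Orientations are given as a rotation vector (axis times angle).
In Python, from workcell import ctrl gives the robot as it stands. The module is installed in compiled form; this text tells all that it offers. Calls block until the motion is done:
- ctrl.move_to(position, orientation): joint-space move of the TCP to a pose.
- ctrl.move_linear(position, attitude=None, velocity=150): straight line of the TCP; attitude=None keeps the orientation; velocity is the mean speed in mm/s.
- ctrl.set_joints(angles): joint-space move.
- ctrl.gripper_to(opening): finger opening in mm; the grip force is fixed at half the most; returns when the fingers have stopped.
- ctrl.pause(seconds).
- ctrl.ik(position, orientation): joint angles nearest the present ones, or None.
- ctrl.get_state(): the state.
- ctrl.get_image(name): name is "scene" or "side" or "wrist"; returns the picture (400x640x3 uint8, red, green, blue); there is no depth.
- ctrl.camera_model(name): a dict with "mtx" (3x3 intrinsics, pixels), "rvec" (rotation vector, rad) and "tvec" (3), from world to camera coordinates, as OpenCV has them. Camera axes: x right, y down, z forward; pixel columns grow to the right and rows downward; lengths in mm; the calibration is good to about 2 mm. The wrist camera is an equidistant fisheye: a pixel r from the principal point sees the ray r / f radians off the axis. A picture is of the moment at which its call begins: read the wrist's pose just before it. camera_model takes no time and is no camera call; for the wrist camera it gives the pose at the moment of the call.
A pose or a line that the arm cannot do raises ctrl.IKError and nothing moves.
- ctrl.sign_off(): hands the job in; it is judged then, once.
The state is a dict: "t": time; "qpos": joint angles; "qd": joint speeds; "effort": joint torques, N m; "ee_pos": TCP position; "tcp_rot": TCP orientation; "contact_force": force on the tool from outside, world axes, zero at the start; "ft_torque": the same for the moment, N m; "gripper_width": finger opening in mm; "grasp_force": force on a finger pad.
Only numpy, scipy, OpenCV 4.12 (cv2) and the standard library are available. Lean on these libraries where they do the work, as an engineer would, in place of code of your own. Each camera call takes 0.05 s, during which the arm holds its last target. There are 200 camera calls.

## Task

The delivery has to be booked in: slide the clear cover of the card holder fully open and, with the blue stamp, make a firm imprint in the empty box on the stock card - foot flat, inside the box and square to it, white-marked front towards the foot of the card, handle pressed right down to its stop for a moment. Then stand the blue stamp back upright in its own bay of the tray and slide the cover fully shut to keep the card clean. Press the stamp down nowhere else, and leave the red stamp, the carton, the timer and the tin where they are.

Things in the scene. Friction and masses are not known exactly. Their poses are not given: they have to be found in the camera images.
- card_holder: Grey board, 192 (x) x 140 (y) x 6 mm, fixed to the table, with a card (150 x 106 mm, face 7.5 mm above the table) on it between two aluminium side channels along x (tops 18.5 mm high, lips 108 mm apart). Origin: centre of its underside, on the table. Its -x end is the foot of the card (roughly towards the robot), +x its head; z up.
- stamp_field (a point): Centre of the empty dark-outlined stamp box printed on the card near its foot: 54 mm (x) x 76 mm (y), on the card face, 40 mm to -x of the holder's origin. Axes as the holder's.
- cover (a joint): Clear cover plate (158 x 112 x 3 mm, top 16 mm above the table) sliding in the side channels along the holder's +x. In m: 0 = fully shut over the card, 0.100 = fully open, its near edge then 57 mm beyond the stamp box's centre and its far end overhanging the holder by 75 mm. About 1.2 N of friction; stays where left; may start up to 20 mm ajar.
- cover_grip (a point): Centre of the top of the orange grip rib on the cover (moves with it). The rib is 12 mm thick (x), 46 mm long (y), its top 35 mm above the table, standing 17 mm above a 26 x 56 mm black pad. When shut it lies 10 mm to -x of the stamp box's centre. Axes as the holder's.
- stamp: Blue self-inking stamp, loose, about 0.12 kg, 85 mm tall. Origin: centre of the underside of its black foot, an open rectangular frame 34 mm (x) x 56 mm (y); z up. Its front is -x. At first it stands in one bay of the tray, front roughly to the robot.
- stamp_front (a point): Middle of the lower front edge of the blue stamp's foot, 17 mm to -x of its origin. The front of the handle above carries a white strip, visible from the front and on the front edge of the top.
- stamp_handle (a joint): Travel of the blue stamp's handle down over its foot frame, in m: 0 = up, 0.014 = down on its stop. A spring pushes it up: 3 N to start moving, 10 N at the stop; it springs back by itself. The stamp may be lifted by the handle.
- stamp_top (a point): Centre of the top of the blue handle, 85 mm above the stamp's underside when up. The handle is a rounded block 30 mm (x, thickness to grip across) x 52 mm (y) x 50 mm tall, reaching down to 35 mm above the underside when up, 21 mm when pressed.
- stamp_tray: Black tray with two bays side by side along its y, 82 (x) x 194 (y) x 16 mm, fixed to the table; walls and the divider between the bays 4 mm thick. Floor 4 mm above the table. Bay centres at y = +47.5 mm and -47.5 mm, each bay 74 x 91 mm inside. Origin: centre of its underside.
- red_stamp: Red stamp of the same make and size, in the other bay of the tray; not to be used. Origin: centre of the underside of its foot.
- carton: Small printed carton, 75 x 90 x 50 mm, standing at the left; bystander. Origin: centre of its underside.
- timer: Kitchen timer, white base and red dial, 69 mm across and 50 mm tall, at the right; bystander. Origin: centre of its underside.
- tin: Small round steel tin, 77 mm across and 26 mm tall, between holder and tray near the robot; bystander. Origin: centre of its underside.

How it is judged:
By the outcome, as a careful person would: the job done as asked, in the order asked, and still so for the second after the job is handed in, with the robot touching nothing.
It also fails if it takes over 69 s, if anything falls off the work surface, if the arm or the gripper's body presses on something with over 40 N, if the wrist force passes 120 N, or if a joint passes its speed limit or range.

## Working session

There is one attempt and no reset: what is moved stays moved. The work goes in short steps, each a Python script; the robot and the scene stay as the last script left them, time stands still between calls to the robot, and variables do not carry over. Pictures are saved under pics/ and viewed, at most 10 in all, crops included, and the job is handed in when it is done.

```bash
mkdir -p pics; python3 - <<'E'
from workcell import ctrl
import cv2, numpy as np
for n in ("scene","side","wrist"):
    m=ctrl.camera_model(n); im=ctrl.get_image(n)
    cv2.imwrite(f"pics/{n}0.png",im[:,:,::-1]); 
    R=cv2.Rodrigues(np.array(m["rvec"]))[0]; print(n,np.round(m["mtx"],1).tolist(),"C",np.round(-R.T@np.array(m["tvec"]).ravel(),1),"fwd",R[2].round(2),"right",R[0].round(2))
s=ctrl.get_state(); print(s, ctrl.tcp_to_grasp)
E
```

```text
scene [[401.3, 0.0, 316.7], [0.0, 401.3, 200.1], [0.0, 0.0, 1.0]] C [  8.9 924.3 681.1] fwd [ 0.37 -0.77 -0.51] right [-0.9  -0.43 -0.01]
side [[416.3, 0.0, 322.9], [0.0, 416.3, 199.3], [0.0, 0.0, 1.0]] C [-242.8 -943.6  884.3] fwd [ 0.49  0.66 -0.57] right [ 0.81 -0.59  0.01]
wrist [[309.7, 0.0, 313.2], [0.0, 309.7, 201.8], [0.0, 0.0, 1.0]] C [524.7  67.3 372.1] fwd [-0.   -0.26 -0.96] right [ 1. -0. -0.]
{'t': 0.15, 'qpos': array([ 8.09237502e-06,  2.38680556e-01, -1.40635885e-02,  1.31922638e+00,
        3.08115125e-05,  1.57078791e+00]), 'qd': array([ 0.00090477, -0.00134226,  0.00166042, -0.00068581, -0.00029014,
       -0.00016196]), 'effort': array([-5.83120764e-04, -5.39078343e+01,  3.46597445e+01,  1.44879267e-02,
       -3.84108148e-05, -6.07092011e-05]), 'ee_pos': array([5.24668024e+02, 1.36987825e-02, 2.30804442e+02]), 'tcp_rot': array([-2.22082047e+00, -2.22085710e+00,  1.26963598e-03]), 'contact_force': array([ 0.42692171, -0.30889461, -0.39204084]), 'ft_torque': array([-0.00593952,  0.05318523,  0.01388842]), 'grasp_force': 0.0, 'gripper_width': 85.36890591479182} 18.700000000000003
```

View pics/scene0.png

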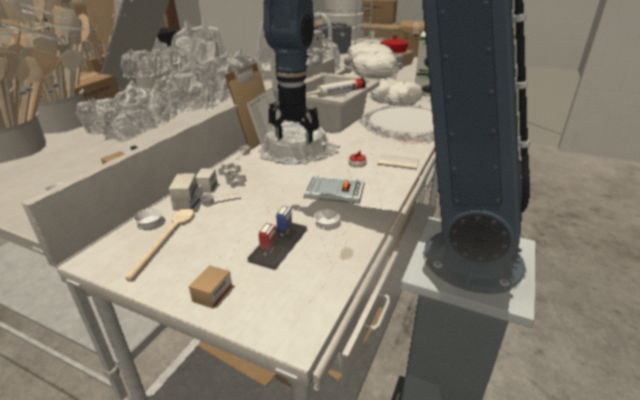

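View pics/wrist0.png

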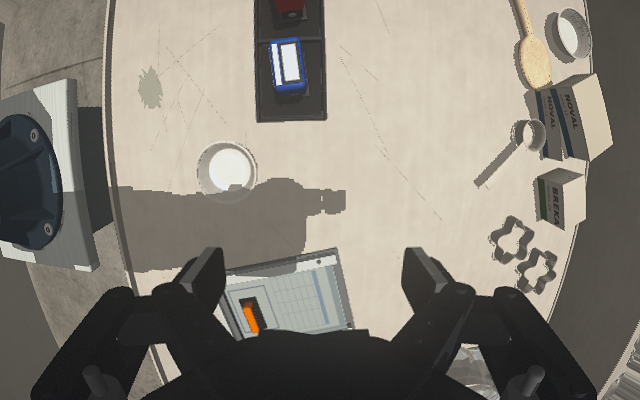

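```bash
cat > h.py <<'E'
from workcell import ctrl
import cv2, numpy as np
def ray(m,p,fish=True):
    R=cv2.Rodrigues(np.array(m["rvec"]))[0]; K=np.array(m["mtx"]); C=-R.T@np.array(m["tvec"]).ravel()
    a=(np.array(p,float)-K[:2,2])/np.array([K[0,0],K[1,1]])
    if fish:
        r=np.hypot(*a); d=np.array([*(a/r*np.sin(r)),np.cos(r)]) if r>1e-9 else np.array([0,0,1.])
    else: d=np.array([*a,1.])
    return C,R.T@d
def hit(m,p,z,fish=True):
    C,d=ray(m,p,fish); return (C+d*(z-C[2])/d[2])
def snap(name,cam="wrist"):
    m=ctrl.camera_model(cam); im=ctrl.get_image(cam); cv2.imwrite(f"pics/{name}.png",im[:,:,::-1]); np.save(f"pics/{name}.npy",np.array([m],dtype=object),allow_pickle=True); return m,im
def load(name):
    return np.load(f"pics/{name}.npy",allow_pickle=True)[0], cv2.imread(f"pics/{name}.png")[:,:,::-1]
def rot(yaw):  # yaw 0: closes along world x, tool down (start attitude); +yaw turns ccw about world z
    from scipy.spatial.transform import Rotation as T
    return (T.from_euler('z',yaw)*T.from_rotvec(np.pi/np.sqrt(2)*np.array([-1,-1,0]))).as_rotvec()
E
python3 - <<'E'
from h import *
m=ctrl.camera_model("wrist")
for n,p,z in [("blue top",(287,62),85),("tray near corners",(257,121),16),("",(326,119),16),("tray ctr line",(290,40),16),("rib",(252,317),35),("card head far",(335,248),18),("card headL",(355,328),18),("foot left",(225,270),18),("tin",(227,170),26)]:
    print(n,hit(m,p,z).round(0))
E
```

```text
blue top [500. 122.  85.]
tray near corners [460.  67.  16.]
 [539.  68.  16.]
tray ctr line [498. 161.  16.]
rib [ 442. -185.   35.]
card head far [551. -89.  18.]
card headL [ 584. -216.   18.]
foot left [ 407. -122.   18.]
tin [424.  11.  26.]
```

```bash
python3 - <<'E'
from h import *
ctrl.move_to([498,80,240],rot(0)); snap("tray1")
ctrl.move_to([490,-245,230],rot(0)); snap("hold1"); print(ctrl.get_state()["t"])
a=cv2.imread("pics/tray1.png")[0:300,120:520]; b=cv2.imread("pics/hold1.png")[0:300,120:520]
cv2.imwrite("pics/both1.png",np.hstack([a,b]))
E
```

```text
1.9167
```

View pics/both1.png

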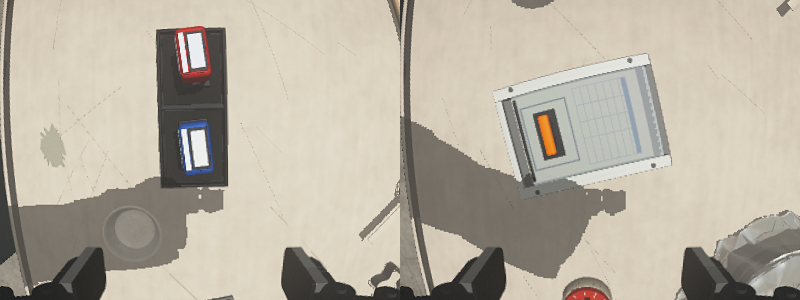

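```bash
python3 - <<'E'
from h import *
def mask(im,f):
    h=cv2.cvtColor(im,cv2.COLOR_RGB2HSV).astype(int); return f(h[...,0],h[...,1],h[...,2]).astype(np.uint8)*255
def big(mk):
    c,_=cv2.findContours(mk,cv2.RETR_EXTERNAL,cv2.CHAIN_APPROX_NONE); return max(c,key=cv2.contourArea)[:,0]
def rect(m,pts,z):
    w=np.array([hit(m,p,z)[:2] for p in pts],np.float32); return cv2.minAreaRect(w)
m,im=load("hold1")
sub=im.copy(); sub[250:]=200; 
c=big(mask(sub,lambda h,s,v:(h>5)&(h<22)&(s>180)&(v>120))); print("rib",rect(m,c,35),c.mean(0))
cv2.imwrite("pics/holdz.png",cv2.resize(im[40:210,205:405,::-1],None,fx=4,fy=3.5,interpolation=cv2.INTER_CUBIC)[:600])
m,im=load("tray1")
sub=im[:250]
k=mask(sub,lambda h,s,v:(h>105)&(h<128)&(s>120)&(v>60)); c=big(cv2.morphologyEx(k,cv2.MORPH_CLOSE,np.ones((9,9)))); 
print("blue",rect(m,c,85),c.min(0),c.max(0))
w=mask(sub,lambda h,s,v:(s<40)&(v>225)); n,l,st,ce=cv2.connectedComponentsWithStats(w)
for i in range(1,n):
    if st[i,4]>30: print("white",st[i],ce[i].round(1),hit(m,ce[i],85).round(1))
t=big(mask(sub,lambda h,s,v:(v<70))); print("tray",rect(m,t,16))
cv2.imwrite("pics/trayz.png",cv2.resize(im[15:200,265:365,::-1],None,fx=3,fy=3,interpolation=cv2.INTER_CUBIC))
E
```

```text
rib ((439.3631286621094, -192.99533081054688), (11.020683288574219, 44.539249420166016), 13.004961013793945) [266.73626374 134.74725275]
blue ((500.01507568359375, 120.99313354492188), (28.49226951599121, 50.586952209472656), 7.074355602264404) [299 121] [333 174]
white [298  33  10  39 199] [302.6  52. ] [487.3 213.9  85. ]
white [307  33  18  35 451] [315.9  50.2] [499.7 215.7  85. ]
white [569  70  16  38 413] [576.5  88.8] [825.2 214.1  85. ]
white [349 111   3  29  38] [349.3 122.6] [531.7 145.6  85. ]
white [401 119   7   9  34] [404.8 122.6] [586.6 147.6  85. ]
white [302 129   9  41 194] [305.9 149.4] [490.5 119.5  85. ]
white [387 128   8  13  38] [390.5 134.5] [572.4 135.3  85. ]
white [446 129  17  27 183] [452.9 140.7] [640.  132.5  85. ]
white [311 130  17  36 442] [319.  147.6] [503.  121.2  85. ]
white [414 135  15  23 118] [420.8 147.1] [604.4 124.1  85. ]
white [478 140   5  11  31] [479.8 145.6] [673.3 129.3  85. ]
white [348 145   3  21  35] [348.6 153.8] [531.6 115.5  85. ]
white [416 171  12  14  77] [422.  176.8] [607.8  94.   85. ]
white [527 182   9  17  64] [530.6 190. ] [754.1  82.5  85. ]
white [431 189  10  13  43] [435.1 195.3] [624.3  74.7  85. ]
white [499 200  29  31 107] [511.5 217.6] [730.4  48.8  85. ]
white [483 204  37  37  57] [501.1 222. ] [715.5  43.6  85. ]
white [469 213  10  19  67] [473.1 222.5] [675.8  44.   85. ]
white [568 228  12  22  38] [576.6 235.7] [864.4  19.4  85. ]
white [489 232  11   9  33] [494.7 235.2] [709.5  27.5  85. ]
tray ((496.29266357421875, 162.2210693359375), (79.82630920410156, 188.76480102539062), 1.3747328519821167)
```

View pics/holdz.png

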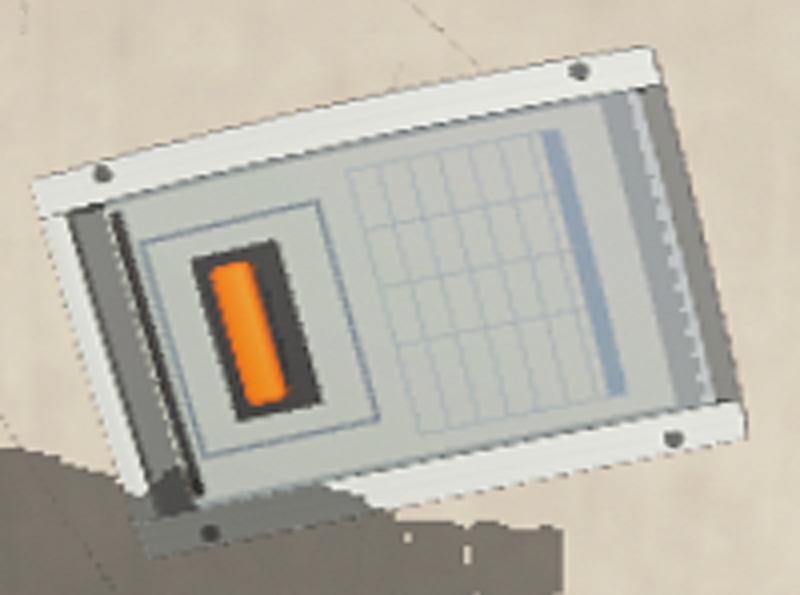

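View pics/trayz.png

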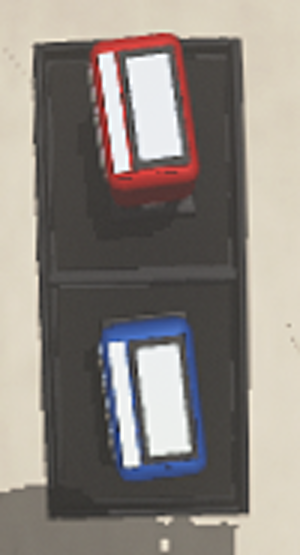

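The pictures show the holder turned about 13°, its cover slightly ajar, with the box corners at zoom pixels (143,242), (320,203), (378,420) and (206,457). The blue stamp stands in the -y bay with its white strip towards the robot.

```bash
python3 - <<'E'
from h import *
m,im=load("hold1")
f=lambda p,z:hit(m,(p[0]/4+205-.4,p[1]/3.5+40-.4),z)[:2]
b=np.array([f(p,7.5) for p in [(143,242),(320,203),(378,420),(206,457)]])
print("box",b.round(1).tolist(),"c",b.mean(0).round(1),[np.linalg.norm(b[i]-b[i-1]).round(1) for i in range(4)],cv2.minAreaRect(b.astype(np.float32)))
x=b[1]-b[0]+b[2]-b[3]; y=b[0]-b[3]+b[1]-b[2]; print("yaw",np.degrees(np.arctan2(x[1],x[0])),np.degrees(np.arctan2(-y[0],y[1])))
o=np.array([f(p,18.5) for p in [(33,180),(655,47),(745,438)]]); c=(o[0]+o[2])/2
d=o[1]-o[0]; yaw=np.arctan2(d[1],d[0]); e=o[1]-o[2]
print("outer",o.round(1).tolist(),np.linalg.norm(d),np.linalg.norm(e),"ctr",c,np.degrees(yaw),np.degrees(np.arctan2(-e[0],e[1])))
u=np.array([np.cos(yaw),np.sin(yaw)]); print("field from holder",c-40*u)
r=np.array([439.4,-193.0]); print("rib-box",(r-b.mean(0))@u,"rib-box y",(r-b.mean(0))@[-u[1],u[0]])
m,im=load("tray1"); im=im[:250]
h=cv2.cvtColor(im,cv2.COLOR_RGB2HSV).astype(int)
k=((h[...,0]>105)&(h[...,0]<128)&(h[...,1]>120)&(h[...,2]>60)).astype(np.uint8)*255
c=max(cv2.findContours(cv2.morphologyEx(k,cv2.MORPH_CLOSE,np.ones((9,9))),0,1)[0],key=cv2.contourArea)[:,0]
print("blue",cv2.minAreaRect(np.array([hit(m,p,89)[:2] for p in c],np.float32)))
E
```

```text
box [[403.9, -162.3], [456.7, -150.9], [473.1, -224.3], [421.2, -236.6]] c [ 438.7 -193.5] [np.float64(76.3), np.float64(54.0), np.float64(75.3), np.float64(53.4)] ((438.81951904296875, -193.374755859375), (53.97000503540039, 76.27521514892578), 13.082530975341797)
yaw 12.773108543475859 12.867459750880254
outer [[373.4, -140.0], [552.3, -98.3], [580.9, -228.0]] 183.65880186950227 132.8124841736833 ctr [ 477.14765353 -183.96747441] 13.115587308795622 12.411551319002022
field from holder [ 438.1910827  -193.04412517]
rib-box 0.7926715083246028 rib-box y 0.3781378684152593
blue ((499.9803466796875, 121.35987854003906), (28.10772705078125, 49.90424728393555), 7.074372291564941)
```

```bash
cat >> h.py <<'E'
YAW=np.radians(12.85); U=np.array([np.cos(YAW),np.sin(YAW)]); F=np.array([438.6,-193.3])
def st(t=""):
    s=ctrl.get_state(); print(t,"t",round(s["t"],1),"p",s["ee_pos"].round(1),"F",s["contact_force"].round(1),"w",round(s["gripper_width"],1),"g",round(s["grasp_force"],1)); return s
def rib(name):
    m,im=snap(name); im=im.copy(); im[250:]=200; h=cv2.cvtColor(im,cv2.COLOR_RGB2HSV).astype(int)
    k=((h[...,0]>5)&(h[...,0]<22)&(h[...,1]>180)&(h[...,2]>120)).astype(np.uint8)*255
    c=max(cv2.findContours(k,0,1)[0],key=cv2.contourArea)[:,0]
    r=cv2.minAreaRect(np.array([hit(m,p,35)[:2] for p in c],np.float32)); d=np.array(r[0])-F
    print("rib",r,"along",d@U,"cover",d@U+10); return r
E
python3 - <<'E'
from h import *
r=np.array([439.4,-193.0]); a=rot(YAW)
ctrl.gripper_to(45)
ctrl.move_to([*r,90],a); ctrl.move_linear([*r,22],velocity=100); st("down")
ctrl.gripper_to(5); s0=st("grip")
p=s0["ee_pos"]
ctrl.move_linear([*(r+U*84),22],velocity=60); s=st("slid")
f0=s["contact_force"][:2]@U
for d in np.arange(85.5,96,1.5):
    ctrl.move_linear([*(r+U*d),22],velocity=30); s=ctrl.get_state(); f=s["contact_force"][:2]@U; print(d,round(f,1))
    if abs(f-f0)>12: break
st("end")
E
```

```text
down t 3.9 p [ 440.  -193.3   22.6] F [ 0.6 -1.4 -0.4] w 45.0 g 0.0
grip t 4.3 p [ 439.8 -193.1   22.7] F [-0.5 -0.2  5.2] w 10.2 g 60.7
slid t 5.8 p [ 521.8 -173.8   22.7] F [-0.4  3.4  4.7] w 10.1 g 60.7
85.5 -0.1
87.0 0.0
88.5 -2.0
90.0 -7.1
91.5 -13.2
end t 7.1 p [ 525.8 -172.7   22.6] F [-13.2  -1.5  14.5] w 10.2 g 62.0
```

```bash
python3 - <<'E'
from h import *
ctrl.gripper_to(45); p=ctrl.get_state()["ee_pos"]
ctrl.move_linear([p[0],p[1],100],velocity=200)
ctrl.move_to([490,-245,230],rot(0)); rib("open1")
b=[500,121.2]; a=rot(np.radians(7.1))
ctrl.move_to([*b,180],a); ctrl.gripper_to(70)
ctrl.move_linear([*b,49],velocity=120); st("at stamp")
ctrl.gripper_to(20); st("grip")
ctrl.move_linear([*b,56],velocity=40); st("lift"); snap("lift1"); snap("lift1s","side")
im=cv2.imread("pics/lift1.png"); 
m=ctrl.camera_model("side"); R=cv2.Rodrigues(np.array(m["rvec"]))[0]
q=np.array(m["mtx"])@(R@np.array([500,121,40])+np.array(m["tvec"]).ravel()); q=(q/q[2])[:2].astype(int); print(q)
s=cv2.imread("pics/lift1s.png")[q[1]-50:q[1]+50,q[0]-40:q[0]+40]
cv2.imwrite("pics/lift1b.png",np.hstack([im[100:400,160:480],cv2.resize(s,(240,300),interpolation=cv2.INTER_CUBIC)]))
E
```

```text
rib ((525.4402465820312, -172.6015625), (10.83139705657959, 43.42864227294922), 13.769186973571777) along 89.26870856534265 cover 99.26870856534265
at stamp t 11.8 p [500.5 121.3  49.6] F [-0.2 -0.1 -0.6] w 69.9 g 0.0
grip t 12.2 p [500.3 121.3  49.3] F [ 0.  -0.7  2.4] w 29.3 g 60.7
lift t 12.5 p [500.1 121.2  56.2] F [ 0.2  0.2 -1.4] w 29.1 g 60.3
[312 188]
```

View pics/lift1b.png

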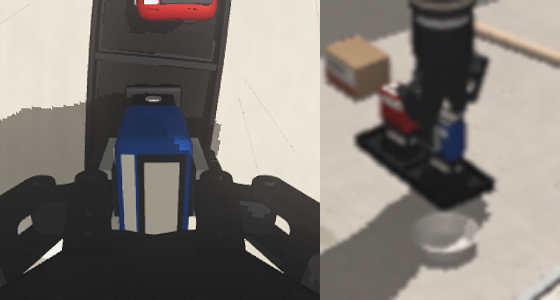

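The wrist picture shows the stamp gripped squarely across the handle with its white strip at left (-x), and the foot just clear of the tray. Next is the imprint.

```bash
python3 - <<'E'
from h import *
ctrl.move_linear([500,121.2,150],velocity=200)
a=rot(YAW)
ctrl.move_to([*F,130],a); ctrl.move_linear([*F,60],velocity=100); s=st("above")
e=s["ee_pos"][:2]-F; T=F-e; ctrl.move_linear([*T,56],velocity=40); s0=st("pre"); f0=s0["contact_force"][2]
snap("pre1")
for z in [52,47,42,40,39,38,37,36,35,34,33,32]:
    ctrl.move_linear([*T,z],velocity=40); s=ctrl.get_state(); f=s["contact_force"][2]-f0; print(z,s["ee_pos"].round(1),round(f,1),round(s["gripper_width"],1))
    if f>28: break
ctrl.pause(0.5); st("hold")
E
```

```text
above t 15.3 p [ 439.1 -193.3   60.4] F [ 0.4 -0.7 -0.4] w 29.4 g 60.3
pre t 15.6 p [ 438.2 -193.4   56.2] F [ 0.6 -0.9 -1.5] w 29.1 g 60.3
52 [ 438.7 -193.7   52.3] 4.3 29.6
47 [ 438.7 -193.7   47.3] 7.3 29.2
42 [ 438.7 -193.7   42.5] 8.8 29.4
40 [ 438.7 -193.7   40.6] 10.5 29.2
39 [ 438.7 -193.7   39.7] 10.8 29.4
38 [ 438.8 -193.7   39. ] 14.5 29.0
37 [ 438.8 -193.7   38.9] 27.4 29.4
36 [ 438.8 -193.7   38.8] 41.2 29.8
hold t 18.2 p [ 438.8 -193.7   38.8] F [-7.7  2.3 39. ] w 29.7 g 65.6
```

```bash
python3 - <<'E'
from h import *
ctrl.move_linear([438.7,-193.6,54],velocity=40); ctrl.move_linear([438.7,-193.6,150],velocity=150); st("up")
b=[499.5,118.5]; a=rot(np.radians(5))
ctrl.move_to([*b,150],a); ctrl.move_linear([*b,60],velocity=120); ctrl.move_linear([*b,50.2],velocity=40); s=st("low")
while s["contact_force"][2]<0.8 and s["ee_pos"][2]>48.8:
    p=s["ee_pos"]; ctrl.move_linear([*b,p[2]-0.8],velocity=20); s=st("step")
ctrl.gripper_to(70); st("rel")
ctrl.move_linear([*b,160],velocity=150)
ctrl.move_to([498,80,240],rot(0)); snap("tray2")
ctrl.gripper_to(45); ctrl.move_to([490,-245,230],rot(0)); rib("hold2"); st()
x=cv2.imread("pics/tray2.png")[15:200,265:365]; y=cv2.imread("pics/hold2.png")[40:225,205:415]
cv2.imwrite("pics/chk2.png",cv2.resize(np.hstack([x,y]),None,fx=2.5,fy=2.5,interpolation=cv2.INTER_CUBIC))
E
```

```text
up t 19.6 p [ 438.2 -193.4  149.1] F [ 0.  -0.5 -1.7] w 29.5 g 60.4
low t 22.1 p [499.4 118.5  50.1] F [ 0.2  0.2 -2.3] w 29.8 g 60.3
step t 22.3 p [499.5 118.6  49.5] F [-0.7  0.3  2. ] w 29.3 g 60.7
rel t 22.8 p [499.5 118.5  49.3] F [0.3 0.4 0.4] w 69.9 g 0.0
rib ((525.465576171875, -172.8189697265625), (10.770291328430176, 43.806358337402344), 13.219744682312012) along 89.24505255706372 cover 99.24505255706372
 t 25.8 p [ 490.4 -243.9  230.1] F [0.7 0.3 0.7] w 45.4 g 0.0
```

View pics/chk2.png

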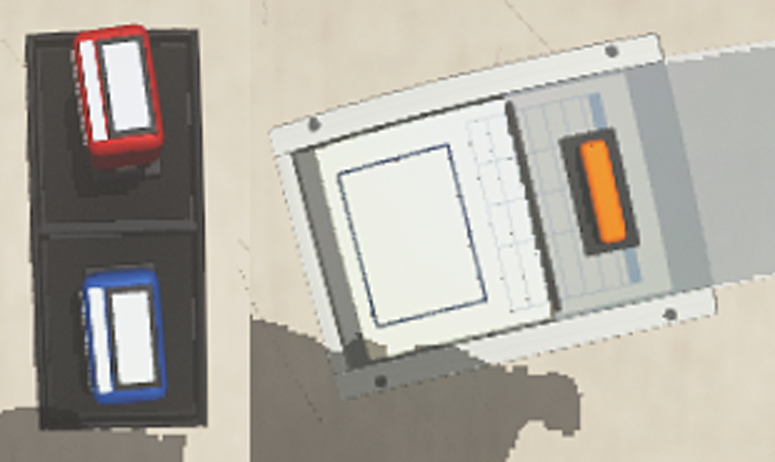

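The stamp is upright in its own bay. The press travelled exactly 14 mm with a clear stop force, though this camera shows no ink. Closing the cover.

```bash
python3 - <<'E'
from h import *
r=np.array([525.5,-172.7]); a=rot(YAW)
ctrl.move_to([*r,90],a); ctrl.move_linear([*r,22],velocity=100)
ctrl.gripper_to(5); st("grip")
ctrl.move_linear([*(r-U*94),22],velocity=60); s=st("slid"); f0=s["contact_force"][:2]@U
for d in np.arange(95.5,108,1.5):
    ctrl.move_linear([*(r-U*d),22],velocity=30); s=ctrl.get_state(); f=s["contact_force"][:2]@U; print(d,round(f-f0,1))
    if f-f0>14: break
st("end"); ctrl.gripper_to(45); p=ctrl.get_state()["ee_pos"]
ctrl.move_linear([p[0],p[1],100],velocity=200)
ctrl.move_to([490,-245,230],rot(0)); rib("shut1"); st()
x=cv2.imread("pics/scene0.png")*0; y=cv2.imread("pics/shut1.png"); cv2.imwrite("pics/chk3.png",y)
E
```

```text
grip t 27.8 p [ 525.7 -172.9   22.8] F [-2.3 -0.5  4.9] w 10.4 g 60.5
slid t 29.5 p [ 434.6 -194.4   22.7] F [ 0.5 -2.7  7.5] w 10.0 g 60.7
95.5 0.2
97.0 -0.0
98.5 -0.5
100.0 0.0
101.5 5.8
103.0 10.8
104.5 16.9
end t 31.2 p [ 428.2 -196.    22.8] F [16.4  3.9 -5.1] w 10.1 g 59.4
rib ((428.8786315917969, -195.59425354003906), (11.156927108764648, 44.18085479736328), 13.473408699035645) along -9.98814360265531 cover 0.01185639734469035
 t 32.9 p [ 488.9 -244.4  227.9] F [-0.8  0.5 -0.4] w 45.2 g 0.0
```

View pics/chk3.png

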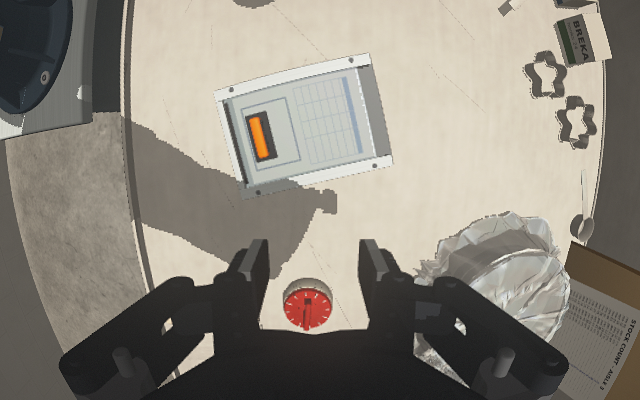

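The cover is shut: the rib is at pixel (258,138), about 10 mm to -x of the box centre, and the robot is clear of everything.

```bash
python3 -c "
from workcell import ctrl
print(ctrl.sign_off())"
```

```text
the job is handed in; nothing more can be done
None
```

The job is handed in at about 33 s: cover opened to its stop, blue stamp pressed to its stop in the box (full 14 mm, about 40 N; no ink showed in the camera), stamp stood upright in its own bay, and cover shut to its stop.

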